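# Book a repaired power module in: slide it home, scan it, press accept

### The arm

A 6-joint arm with a two-finger parallel gripper is mounted at the origin on the work surface. World frame = base frame: x ahead of the robot, y to its left, z up, the work surface at z = 0. Lengths are in mm, angles in rad, forces in N, time in s.
With the tool pointing down it reaches from about 325 to 875 mm from the base axis. Payload 4.4 kg.
Tool frame: the origin (TCP) lies on the centre line of the jaws, within the pads' length; the fingertips stand ahead of it and the grasp point (between the pads) lies 6 mm ahead of it (ctrl.tcp_to_tips is the z of the fingertips in the tool frame, in mm); z points along the fingers, y is the direction in which the jaws open and shut (so a half turn about z gives the same grasp; the last joint's range is limited). The gripper opens to 85 mm and grips with 20 to 120 N. Pads are 22 mm wide; open, the fingers measure 114 mm over their backs; the gripper's body (76 mm by 85 mm) begins 54 mm behind the grasp point. The pads swing forward as they close: fully open they stand 13 mm farther back than shut.
Start: joints at [-1.482, 0.207, 1.542, -0, 1.393, -0.15], TCP at [135.996, -558.688, 256.282] pointing down, gripper open.
Joint ranges: [-2.73, 2.73], [-0.86, 2.22], [0.23, 2.46], [-1.11, 4.25], [0.08, 2.63], [-2.82, 2.82]. Speed limits (rad/s): [2.79, 2.79, 3.14, 3.14, 3.14, 3.14].

### API

Orientations are given as a 3x3 rotation matrix whose columns are the frame's x, y, z axes.
In Python, from plant import ctrl, sensors, optics gives the robot as it stands. Calls block until the motion is done:
- ctrl.move_ptp(position, orientation): joint-space move of the TCP to a pose.
- ctrl.move_l(position, rot=None, vel=150, threshold=None): straight line of the TCP; rot=None keeps the orientation; vel is the mean speed in mm/s. With threshold (N) it stops when the force on the tool has changed by that much, and returns True; else False.
- ctrl.set_joints(angles): joint-space move.
- ctrl.gripper_to(opening, force=None): finger opening in mm; force is the grip in N (None keeps the last); returns when the fingers have stopped.
- ctrl.hold(seconds).
- ctrl.solve_ik(position, orientation): joint angles nearest the present ones, or None.
- sensors.read_state(): the state.
- optics.grab_frame(name): name is "side" or "top" or "wrist"; returns (picture, depth): 384x512x3 uint8, red, green, blue; 384x512 float32, mm along the optical axis (not along the pixel's ray), 0 where there is no reading.
- optics.camera_params(name): a dict with "mtx" (3x3 intrinsics, pixels), "R" (3x3) and "t" (3): a world point X has camera coordinates R X + t; the wrist camera has in their place "T_tool_cam" (4x4, takes a point from camera to tool coordinates, whose origin is the TCP and whose axes are the flange's). Camera axes: x right, y down, z forward; pixel columns grow to the right and rows downward; lengths in mm; the calibration is good to about 2 mm. A picture is of the moment at which its call begins: read the wrist's pose just before it. camera_params takes no time and is no camera call.
A pose or a line that the arm cannot do raises ctrl.MotionError and nothing moves.
- ctrl.finish_job(): hands the job in, once; it reports no verdict.
The state is a dict: "t": time; "q": joint angles; "qvel": joint speeds; "tau": joint torques, N m; "eef_pos": TCP position; "eef_rot": TCP orientation; "force": force on the tool from outside, world axes, zero at the start; "wrist_torque": the same for the moment, N m; "grip_width": finger opening in mm.
Only numpy, scipy, OpenCV 4.12 (cv2) and the standard library are available. Lean on these libraries where they do the work, as an engineer would, in place of code of your own. Each camera call takes 0.05 s, during which the arm holds its last target.

### The job

Slide the metal power module along the bench, without lifting it, between the blue guide rails until it sits fully home against the end stop. Then take the scanner wand from its yellow cradle, hold it steady for two seconds pointing squarely at the middle of the module's barcode label from about 7 cm away, and lay it back in the cradle the way it was. Finally press the green button all the way down; leave the red button and everything else on the bench alone.

Things in the scene. Friction and masses are not known exactly. Their poses are not given: they have to be found in the camera images.
- nest: Guide nest fixed to the bench: slippery blue rails 22 mm high, 12 thick. Origin on the bench, at the module's home centre (frames coincide when home, 2 mm play each side); module enters along +y, sliding on the bench. Channel 94 mm wide (x -47 to 47) from y -10 to the 18 mm high aluminium stop's face at y 55; from y -10 back to -110 rails flare 25 degrees each side to a mouth 187 mm wide.
- module: Metal power module, 90 (x) x 110 (y) x 58 mm high, about 0.45 kg, too wide to grip. Origin at the centre of its underside, z up; +y end enters the nest first. Push on its flat upright rear end (y -55 mm: full width up to z 22, above that x -45 to 21). Over z 24 its +x side is a sloping shoulder with the label. Starts on the bench before the nest's mouth, turned roughly right.
- label: White barcode label 60 x 34 mm with black bars, stuck on the module's sloping shoulder, centred at (33, 0, 41) mm in the module's frame. Origin at its centre; its x axis is its outward normal, which points 35 degrees above horizontal on the module's +x side; y runs along the module's y.
- wand: Cordless scanner wand, 0.16 kg: grey square barrel 28 x 28 mm, x -65 to 85, orange tail; black head 44 wide, 34 high, nose at x -95. Origin on the barrel axis midway between the saddles, near its centre of mass; z up in the cradle. Scans along -x: when aimed, the label centre is within 15 mm of its x axis, 25 to 120 mm ahead of the nose, and that axis within 15 degrees of the label normal.
- cradle: Cradle fixed to the bench: dark base 150 x 70 x 8 mm, two yellow saddles 10 mm thick at x -50 and 50 mm, saddle floor 45 mm above the bench, cheeks flared 25 degrees (32 mm apart at the floor) up to z 61. Origin at the centre of the base's underside. The wand lies in it along x, nose to -x, its origin at (0, 0, 59) mm.
- green_button (a joint): Travel of the green (accept) push button, 0 = up, 0.006 m = fully down; springs back; about 5 N pushes it fully down.
- green_button_top (a point): Centre of the top of the green button (32 mm across), 57 mm above the bench, on a grey console 70 x 70 x 35 mm. Press straight down.
- red_button (a joint): Travel of the red (reject) button, built like the green one; not to be pressed.
- red_button_top (a point): Centre of the top of the red button, on a console like the green one's; the two consoles swap places between starts.
- spool: Orange reel, 52 mm across, 35 mm high, upright; origin at the centre of its underside. Leave alone.
- board: Loose green circuit board 70 x 110 mm, up to 26 mm high; origin at the centre of its underside. Leave alone.
- tape: Black tape roll, 52 mm across, 18 mm high, lying flat; origin at the centre of its underside. Leave alone.
- brush: Small brush lying along its x axis. Leave alone.
- driver: Screwdriver lying along its x axis. Leave alone.
- tray: Blue parts tray 100 x 140 x 35 mm; origin at the centre of its underside. Leave alone.
- mug: Blue mug, 80 mm across, 90 mm high; origin at the centre of its underside. Leave alone.
- wand_nose (a point): Centre of the wand's red scanning window, at (-95, 0, 0) mm in the wand's frame.
Mind the look-alikes: they are no part of the job. Of the things that look like the wand, the smaller one is meant.

How it is judged:
By the outcome, as a careful person would: the job done as asked, in the order asked, and still so for the second after the job is handed in, with the robot touching nothing.
It also fails if it takes over 72 s, if anything falls off the work surface, if the arm or the gripper's body presses on something with over 40 N, if the wrist force passes 120 N, or if a joint passes its speed limit or range.

## Working session

There is one attempt and no reset: what is moved stays moved. The work goes in short steps, each a Python script; the robot and the scene stay as the last script left them, time stands still between calls to the robot, and variables do not carry over. Pictures are saved under pics/ and viewed, and the job is handed in when it is done.

```bash
ls; mkdir -p pics; python3 - <<'E'
from plant import ctrl,sensors,optics
import cv2,numpy as np
print(sensors.read_state()); print(ctrl.tcp_to_tips)
for n in ["side","top","wrist"]:
    im,d=optics.grab_frame(n); p=optics.camera_params(n); print(n,p)
    np.savez(f"pics/{n}0.npz",im=im,d=d)
    cv2.imwrite(f"pics/{n}0.png",cv2.resize(im[:,:,::-1],(800,600),interpolation=cv2.INTER_CUBIC))
E
```

```text
pics
{'t': 0.0, 'q': array([-1.48251032e+00,  2.07451399e-01,  1.54298993e+00,  1.89174612e-05,
        1.39348574e+00, -1.50526422e-01]), 'qvel': array([-8.28500771e-04, -7.20903981e-04, -7.50216541e-04, -7.76270690e-04,
       -3.92482777e-06, -2.53426039e-04]), 'tau': array([-7.27713068e-04, -3.83035684e+01, -2.91596103e+01, -5.60880399e-04,
        1.05455684e-02, -4.49711735e-06]), 'eef_pos': array([ 135.9317637 , -557.9695342 ,  255.09080472]), 'eef_rot': array([[ 9.71620407e-01,  2.36545449e-01, -1.87279855e-04],
       [ 2.36545236e-01, -9.71617691e-01,  2.32696103e-03],
       [ 3.68467621e-04, -2.30522298e-03, -9.99997275e-01]]), 'force': array([ 0.50713916,  0.01698701, -0.26014318]), 'wrist_torque': array([ 0.02725922, -0.02335054, -0.03578589]), 'grip_width': 85.12954056764498}
25.0
side {'mtx': array([[438.47749052,   0.        , 259.81655215],
       [  0.        , 438.47749052, 187.52536545],
       [  0.        ,   0.        ,   1.        ]]), 'R': array([[-0.97232483, -0.23289432, -0.0185649 ],
       [-0.15590177,  0.70595686, -0.69088317],
       [ 0.17400879, -0.
[... 286 characters left out ...]
338,  0.00554878],
       [-0.99630348,  0.00108004, -0.08589645],
       [ 0.08588903, -0.00566247, -0.99628862]]), 't': array([  18.83116463,  591.04404893, 1493.56912001])}
wrist {'mtx': array([[308.45242019,   0.        , 256.52546415],
       [  0.        , 308.45242019, 191.74962402],
       [  0.        ,   0.        ,   1.        ]]), 'T_tool_cam': array([[-9.19390766e-04, -9.44750210e-01, -3.27789865e-01,
         8.32240502e+01],
       [ 9.99999405e-01, -6.75978097e-04, -8.56523644e-04,
        -8.79277437e-01],
       [ 5.87622123e-04, -3.27790458e-01,  9.44750269e-01,
        -1.17770552e+02],
       [ 0.00000000e+00,  0.00000000e+00,  0.00000000e+00,
         1.00000000e+00]])}
```

View pics/top0.png

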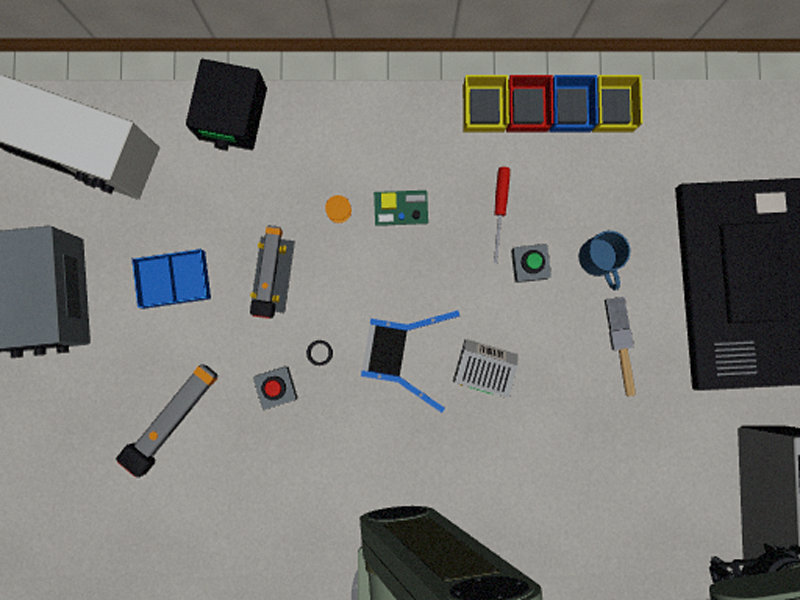

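View pics/side0.png

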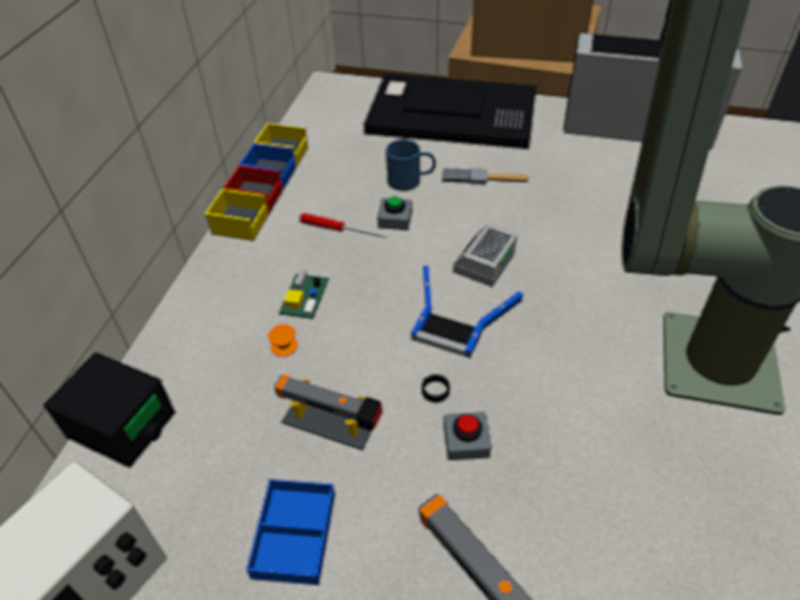

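View pics/wrist0.png

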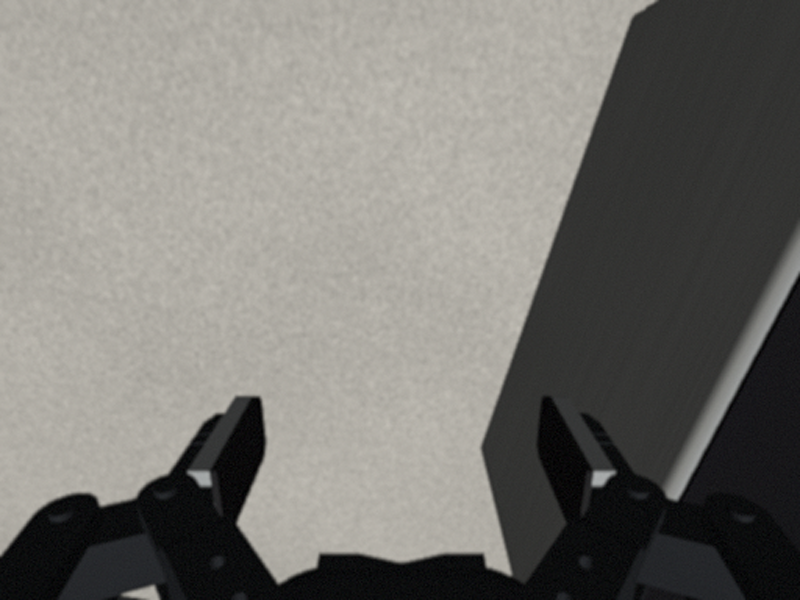

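The top view (at 800x600) shows:
- **Wand candidates:** a wand in the yellow cradle at (266,270), and a larger one loose on the bench at (168,420). The one in the cradle is smaller and is the one described.
- **Module candidates:** the metal block at (486,367), just outside the nest's mouth. The nest is at (388,350). The other dark or grey boxes are at the edges of the bench.
- **Buttons:** green at (534,261), red at (272,388).

I'll check these choices in close crops.

```bash
python3 - <<'E'
import cv2,numpy as np
im=np.load("pics/top0.npz")["im"][:,:,::-1]
s=6
a=im[190:270,220:340]; b=im[135:215,140:260]
cv2.imwrite("pics/cropA.png",cv2.resize(a,None,fx=s,fy=s,interpolation=cv2.INTER_CUBIC))
cv2.imwrite("pics/cropB.png",cv2.resize(b,None,fx=s,fy=s,interpolation=cv2.INTER_CUBIC))
E
```

```text
(no output)
```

View pics/cropA.png

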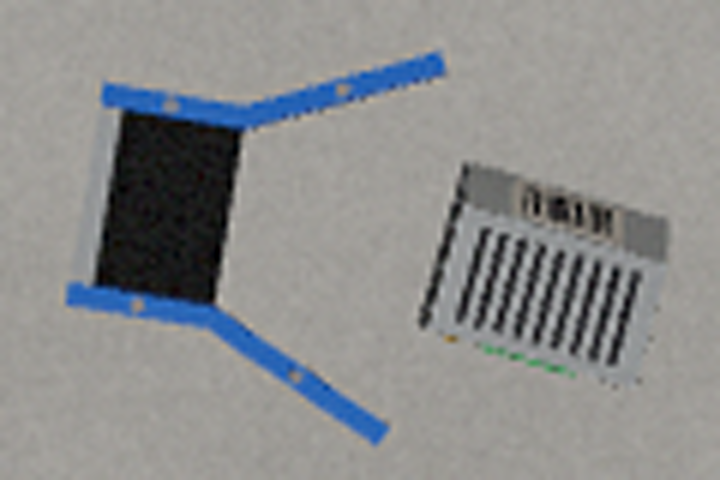

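View pics/cropB.png

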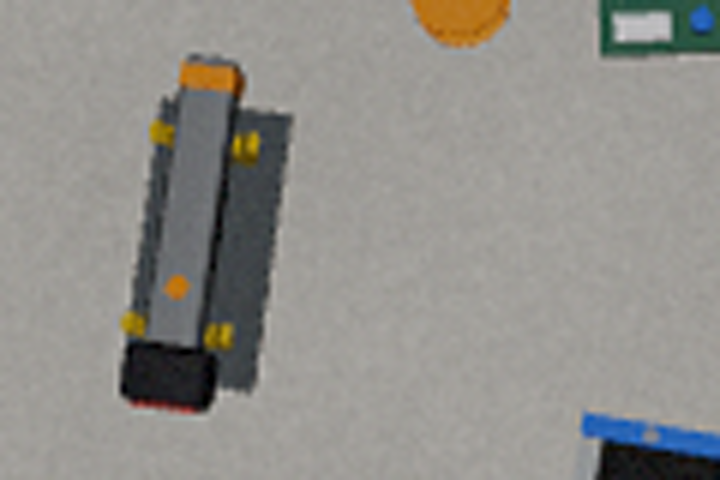

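Both choices hold up. In the cradle crop the wand's nose with its red window is at crop (165,405), orange tail at (210,75), and yellow saddles sit beside the barrel. In the other crop the label is at (570,210) on the module's upper edge, facing away from the robot. Next I'll fit poses using model points.

```bash
cat > h.py <<'E'
from plant import ctrl,sensors,optics
import cv2,numpy as np
from scipy.optimize import least_squares
PT=dict(top={'mtx':None})
def cam(n):
    p=optics.camera_params(n); return p["mtx"],p["R"],p["t"]
def camw(st):
    p=optics.camera_params("wrist"); T=np.array(p["T_tool_cam"])
    Tw=np.eye(4);Tw[:3,:3]=st["eef_rot"];Tw[:3,3]=st["eef_pos"]
    M=np.linalg.inv(Tw@T); return p["mtx"],M[:3,:3],M[:3,3]
def proj(c,X):
    K,R,t=c; x=(R@np.atleast_2d(X).T).T+t; x=x@np.asarray(K).T; return x[:,:2]/x[:,2:]
def topl(c,uv,z):
    K,R,t=c; d=R.T@np.linalg.inv(K)@np.array([uv[0],uv[1],1.]); C=-R.T@t
    return C+d*(z-C[2])/d[2]
def Rz(a): return np.array([[np.cos(a),-np.sin(a),0],[np.sin(a),np.cos(a),0],[0,0,1]])
def place(p,pts): return np.array(pts,float)@Rz(p[2]).T+[p[0],p[1],0]
def fit(obs,p0):  # obs: list of (cam, uv(N,2), pts(N,3))
    f=lambda p: np.concatenate([(proj(c,place(p,P))-uv).ravel() for c,uv,P in obs])
    r=least_squares(f,p0,loss="soft_l1",x_scale=[10,10,.1]); return r.x,f(r.x).reshape(-1,2)
def crop(im,x0,y0,w,h,s,fn): cv2.imwrite(fn,cv2.resize(im[y0:y0+h,x0:x0+w,::-1],None,fx=s,fy=s,interpolation=cv2.INTER_CUBIC))
def uncrop(uv,x0,y0,s): return (np.array(uv,float)+.5)/s-.5+[x0,y0]
E
python3 - <<'E'
from h import *
np.set_printoptions(precision=2,suppress=True)
c=cam("top")
nuv=uncrop([(446,75),(388,430),(243,130),(215,305)],220,190,6)
nP=[(93.5,-110,22),(-93.5,-110,22),(47,-10,22),(-47,-10,22)]
n,r=fit([(c,nuv,nP)],[400,0,0]);print("nest",n,r*1)
muv=uncrop([(462,205),(662,262),(430,330),(632,383),(466,163),(668,218)],220,190,6)
mP=[(21,55,58),(21,-55,58),(-45,55,58),(-45,-55,58),(45,55,24),(45,-55,24)]
m,r=fit([(c,muv,mP)],[400,-150,0]);print("mod",m,r)
# wand: tail end top edge (85,±14,73), head
wuv=uncrop([(183,62),(243,66),(180,90),(237,93)],140,135,6)
for uv,z in zip(wuv,[73]*4): print(topl(c,uv,z))
print("cradle base corners",[topl(c,u,8)[:2] for u in uncrop([(165,97),(293,114),(252,392)],140,135,6)])
print("nose",[topl(c,u,76)[:2] for u in uncrop([(125,400),(212,408),(128,345),(212,345)],140,135,6)])
g=(np.array([534,261])+.5)*.64-.5; print("green",topl(c,g,57), "red",topl(c,(np.array([272,388])+.5)*.64-.5,57))
E
```

```text
nest [481.16  14.82  -0.17] [[ 0.08 -0.03]
 [-0.02 -0.24]
 [ 0.17 -0.07]
 [-0.24  0.35]]
mod [ 450.89 -159.76   -0.27] [[-0.45 -0.08]
 [ 0.9  -0.06]
 [-0.67 -0.03]
 [ 0.48  0.71]
 [-0.17 -0.28]
 [ 0.03 -0.16]]
[727.64 274.58  73.  ]
[725.55 243.84  73.  ]
[713.14 275.92  73.  ]
[711.57 246.75  73.  ]
cradle base corners [array([720.56, 294.94]), array([711.33, 226.47]), array([562.5 , 246.69])]
nose [array([553.99, 301.1 ]), array([549.88, 257.05]), array([581.92, 300.  ]), array([581.87, 257.45])]
green [ 661.39 -255.07   57.  ] red [411.82 261.42  57.  ]
```

```bash
cat >> h.py <<'E'
def Rpush(a): # tool x=+y of frame yaw a, tool y=+x, z down
    r=Rz(a); return np.column_stack([r[:,1],r[:,0],[0,0,-1]])
def Rwand(a): # tool x=+x, y=-y, z down
    r=Rz(a); return np.column_stack([r[:,0],-r[:,1],[0,0,-1]])
def shot(n,fn):
    st=sensors.read_state(); im,d=optics.grab_frame(n)
    np.savez(f"pics/{fn}.npz",im=im,d=d,pos=st["eef_pos"],rot=st["eef_rot"])
    cv2.imwrite(f"pics/{fn}.png",cv2.resize(im[:,:,::-1],(800,600),interpolation=cv2.INTER_CUBIC))
    return st,im,d
E
python3 - <<'E'
from h import *
np.set_printoptions(precision=3,suppress=True)
for p in [((470,-45,300),Rpush(-.17)),((430,-230,40),Rpush(-.2)),((480,-50,40),Rpush(-.17)),((641,270,67),Rwand(-.12))]:
    print(ctrl.solve_ik(*p))
a=np.radians(35);R=Rz(-.17)@np.array([[np.cos(a),0,np.sin(a)],[0,-1,0],[np.sin(a),0,-np.cos(a)]]); print(np.linalg.det(R),ctrl.solve_ik((647,-14,142),R))
ctrl.move_ptp((470,-45,300),Rpush(-.17))
st,im,d=shot("wrist","w1"); print(st["t"],st["eef_pos"])
E
```

```text
[-0.279 -0.05   1.726 -0.     1.465 -0.109]
[-0.669  0.325  1.912 -0.     0.904 -0.469]
[-0.283  0.317  1.924 -0.     0.901 -0.113]
[ 0.274  0.641  1.349 -0.     1.152  1.965]
1.0000000000000002 [-0.15   0.227  1.906 -0.03   0.399  1.614]
2.35 [470.03  -45.758 299.9  ]
```

View pics/w1.png

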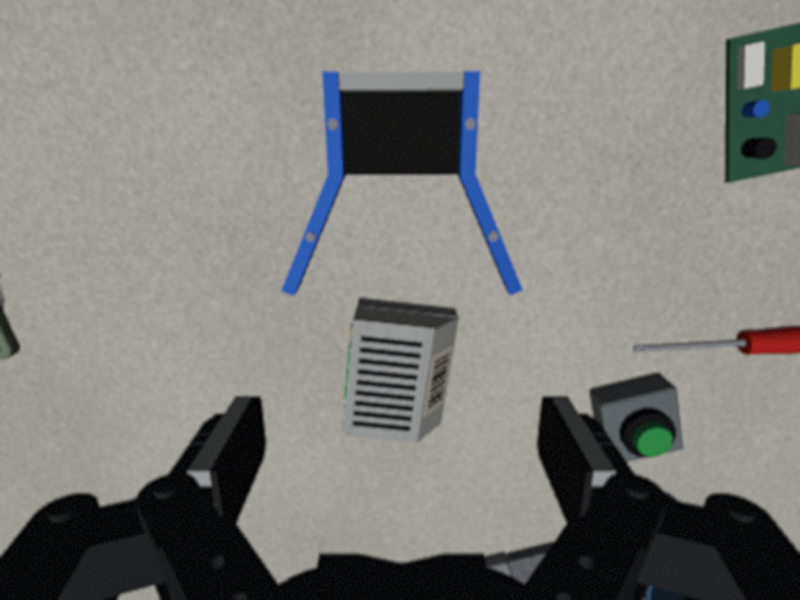

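The wrist view shows the nest ahead at (400,130), with its flares opening towards the module at (400,370). The green console is at (640,420), clear of the push path. I'll enlarge it to pick corners.

```bash
python3 - <<'E'
from h import *
im=np.load("pics/w1.npz")["im"]
crop(im,175,35,165,160,4,"pics/w1n.png"); crop(im,210,180,90,110,6,"pics/w1m.png")
E
```

```text
(no output)
```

View pics/w1n.png

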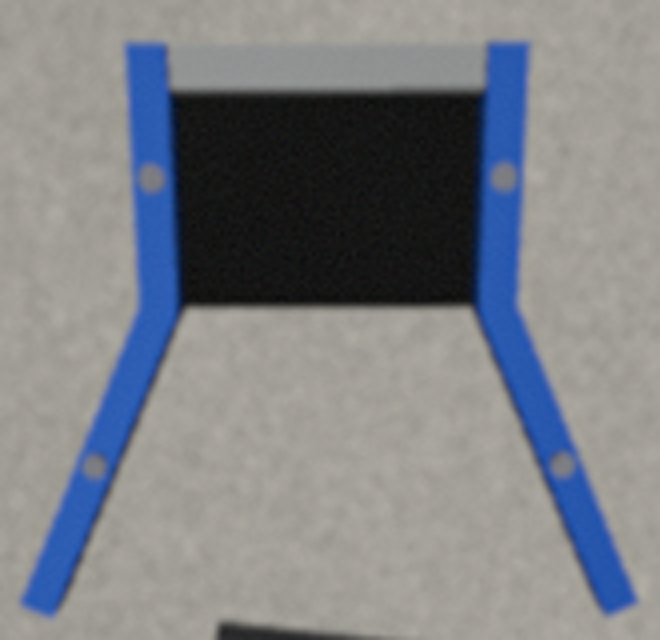

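View pics/w1m.png

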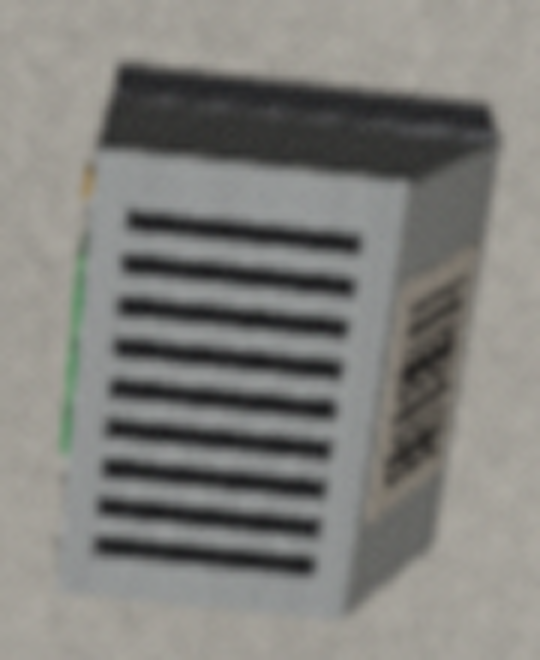

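```bash
python3 - <<'E'
from h import *
np.set_printoptions(precision=2,suppress=True)
f=np.load("pics/w1.npz"); c=camw(dict(eef_pos=f["pos"],eef_rot=f["rot"])); ct=cam("top")
nuv=uncrop([(57,615),(604,615),(181,308),(477,306),(172,92),(485,92)],175,35,4)
nP=[(-93.5,-110,22),(93.5,-110,22),(-47,-10,22),(47,-10,22),(-47,55,18),(47,55,18)]
n,r=fit([(c,nuv,nP)],[480,15,-.17]);print("nest",n,r.ravel())
muv=uncrop([(100,148),(410,182),(58,588),(347,614),(118,65),(493,104),(497,145),(430,552)],210,180,6)
mP=[(-45,55,58),(21,55,58),(-45,-55,58),(21,-55,58),(-45,55,0),(45,55,0),(45,55,24),(45,-55,24)]
m,r=fit([(c,muv,mP)],[450,-160,-.27]);print("mod",m,r.ravel())
print(Rz(n[2]).T@(np.r_[m[:2]-n[:2],0]),m[2]-n[2])
E
```

```text
nest [479.3   15.74  -0.17] [-0.89  0.45  0.59  0.13 -0.65  1.08  0.75  1.38 -0.32 -1.39  0.42 -1.62]
mod [ 447.79 -160.14   -0.29] [-0.54  0.14 -0.    0.31 -0.52  1.18 -0.84  1.74  0.31 -0.88  0.04 -0.31
  1.26 -1.13  0.68 -0.24]
[  -1.37 -178.68    0.  ] -0.12222472967797807
```

```bash
cat >> h.py <<'E'
NEST=np.array([480.,15.4,-.17])
def tcp_for(m,back,z): # m module world pose; TCP behind centre by back
    p=Rz(m[2])@np.array([0,-back,0]); return (m[0]+p[0],m[1]+p[1],z)
def n2w(x,y,a): p=Rz(NEST[2])@np.array([x,y,0]); return np.array([NEST[0]+p[0],NEST[1]+p[1],NEST[2]+a])
E
python3 - <<'E'
from h import *
np.set_printoptions(precision=2,suppress=True)
m=np.array([448.8,-160,-.285])
ctrl.move_ptp(tcp_for(m,90,120),Rpush(m[2]))
ctrl.gripper_to(46,30)
ctrl.move_l(tcp_for(m,90,31),vel=120)
print(ctrl.move_l(tcp_for(m,67,31),vel=60))
m2=n2w(1.3,-133,0)
print(ctrl.move_l(tcp_for(m2,66,31),rot=Rpush(m2[2]),vel=50))
st,im,d=shot("wrist","w2"); print(st["t"],st["eef_pos"],st["force"],st["grip_width"])
E
```

```text
False
False
6.45 [ 447.44 -180.58   30.88] [ 0.22 -0.79  0.39] 46.11353471131481
```

View pics/w2.png

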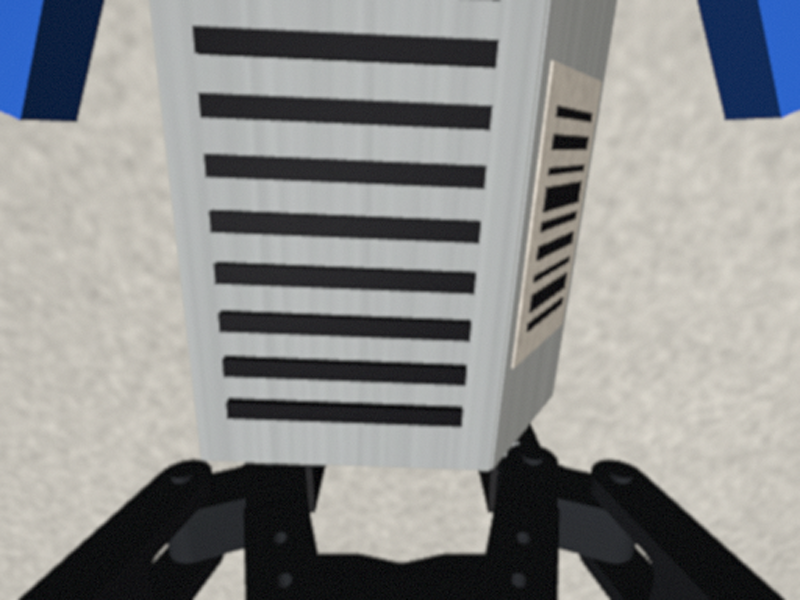

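The module is moving squarely between the flare ends at (50,118) and (750,118), and is still about 2° clockwise of the nest. A straight push along the nest axis should square it up.

```bash
python3 - <<'E'
from h import *
np.set_printoptions(precision=2,suppress=True)
m2=n2w(0.5,-55,0)
print(ctrl.move_l(tcp_for(m2,66,31),rot=Rpush(m2[2]),vel=60,threshold=25))
st,im,d=shot("wrist","w3"); print(st["t"],st["eef_pos"],st["force"],st["grip_width"])
shot("top","t3"); crop(np.load("pics/t3.npz")["im"],220,190,120,80,6,"pics/t3c.png")
E
```

```text
False
7.95 [ 460.34 -103.92   31.11] [ 0.25 -0.38 -0.26] 45.990676176605255
```

View pics/w3.png

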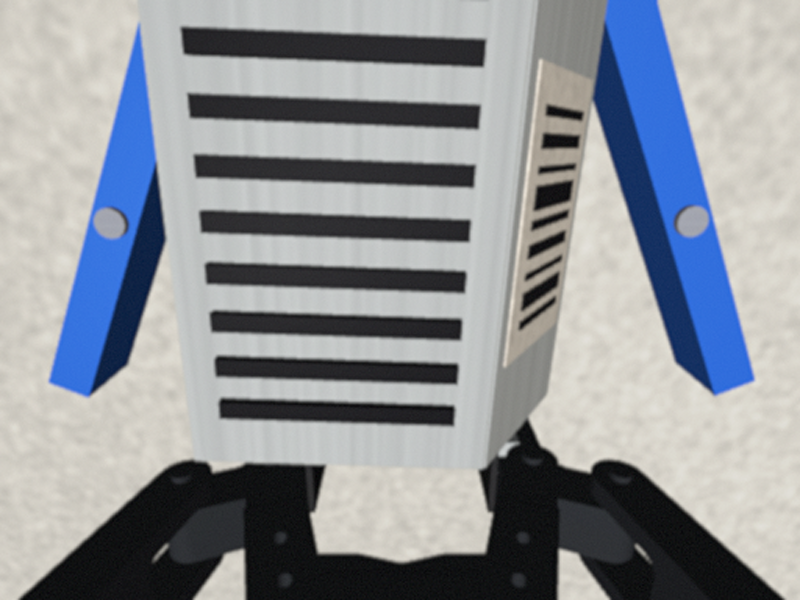

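View pics/t3c.png

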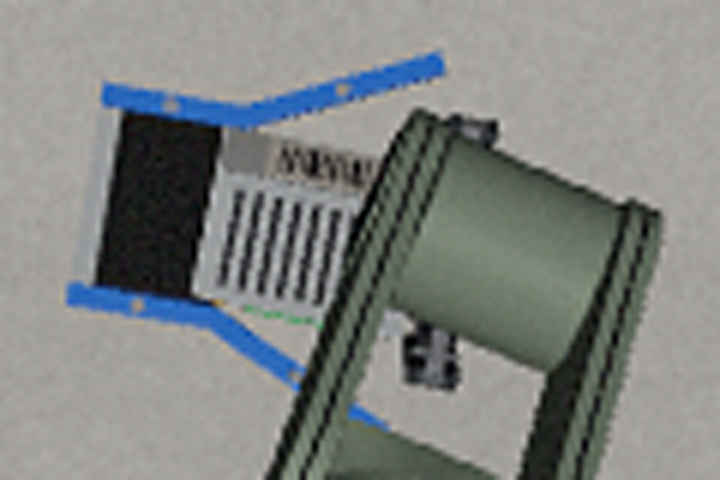

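The front end has entered the channel cleanly, with no jam force. There is still about 2° of clockwise yaw (slope of the bars), which the stop should square up. Pushing home now, force-limited.

```bash
python3 - <<'E'
from h import *
np.set_printoptions(precision=2,suppress=True)
m2=n2w(0.3,-5,0.02)
print(ctrl.move_l(tcp_for(m2,66,31),rot=Rpush(m2[2]),vel=50,threshold=20))
st=sensors.read_state();print(st["eef_pos"],st["force"])
m2=n2w(0.3,8,0.03)
print(ctrl.move_l(tcp_for(m2,66,31),rot=Rpush(m2[2]),vel=15,threshold=15))
st,im,d=shot("wrist","w4"); print(st["t"],st["eef_pos"],st["force"])
print(Rz(NEST[2]).T@(st["eef_pos"]-[NEST[0],NEST[1],0]))
E
```

```text
False
[469.45 -54.52  30.9 ] [-0.31  0.78  1.22]
True
9.6917 [471.55 -52.86  31.55] [-0.31 -2.87  1.48]
[  3.22 -68.71  31.55]
```

View pics/w4.png

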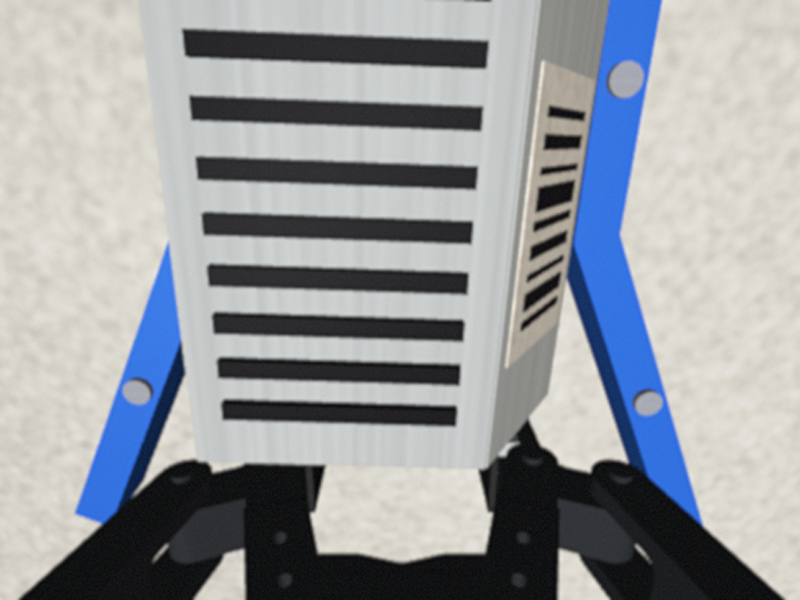

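```bash
python3 - <<'E'
from h import *
np.set_printoptions(precision=2,suppress=True)
R=Rz(NEST[2])
m2=n2w(1.5,8,0.0)
for i in range(2):
    st=sensors.read_state(); p0=st["eef_pos"]
    print(ctrl.move_l(tuple(p0+R@np.array([-.5,7,0])),vel=10,threshold=22))
    st=sensors.read_state(); print(R.T@(st["eef_pos"]-[NEST[0],NEST[1],0]),R.T@st["force"],st["t"])
st,im,d=shot("wrist","w5"); shot("side","s5"); print(st["t"])
crop(np.load("pics/s5.npz")["im"],240,130,120,90,6,"pics/s5c.png")
E
```

```text
True
[  3.63 -68.61  32.23] [ 0.31 -4.83 -0.55] 10.2833
True
[  3.39 -68.65  32.76] [ 0.35 -4.2   0.76] 10.8167
10.8167
```

View pics/w5.png

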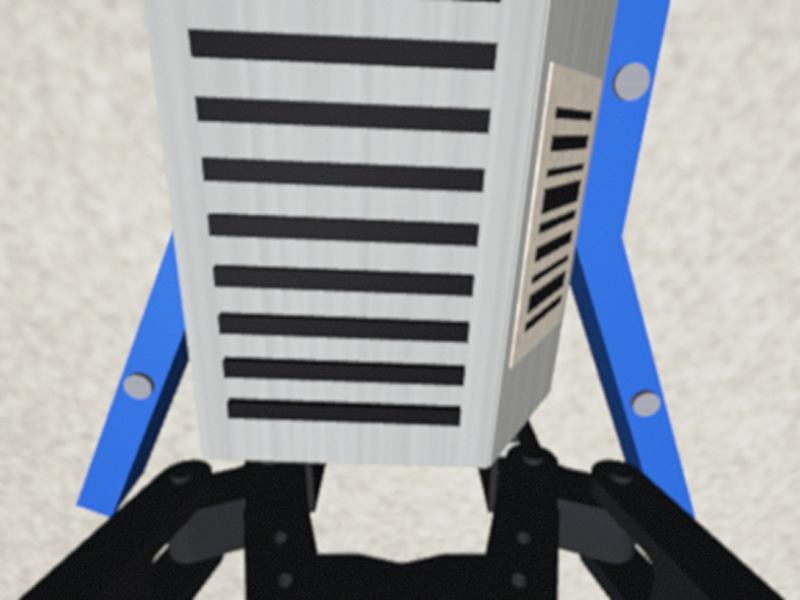

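View pics/s5c.png

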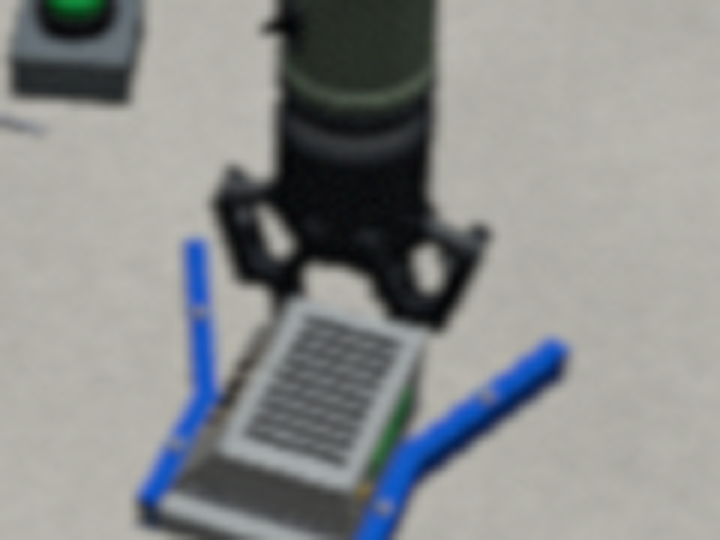

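```bash
python3 - <<'E'
from h import *
np.set_printoptions(precision=2,suppress=True)
R=Rz(NEST[2]); st=sensors.read_state()
ctrl.move_l(tuple(st["eef_pos"]+R@np.array([0,-25,0])),vel=120)
st=sensors.read_state()
ctrl.move_l(tuple(st["eef_pos"]+np.array([0,0,130])),vel=250)
m=n2w(0,20,0)
ctrl.move_ptp((m[0],m[1],230),Rpush(NEST[2]))
st,im,d=shot("wrist","w6"); print(st["t"],st["eef_pos"])
crop(im,150,60,220,165,3.6,"pics/w6c.png")
E
```

```text
12.5333 [482.1   34.96 227.72]
```

View pics/w6.png

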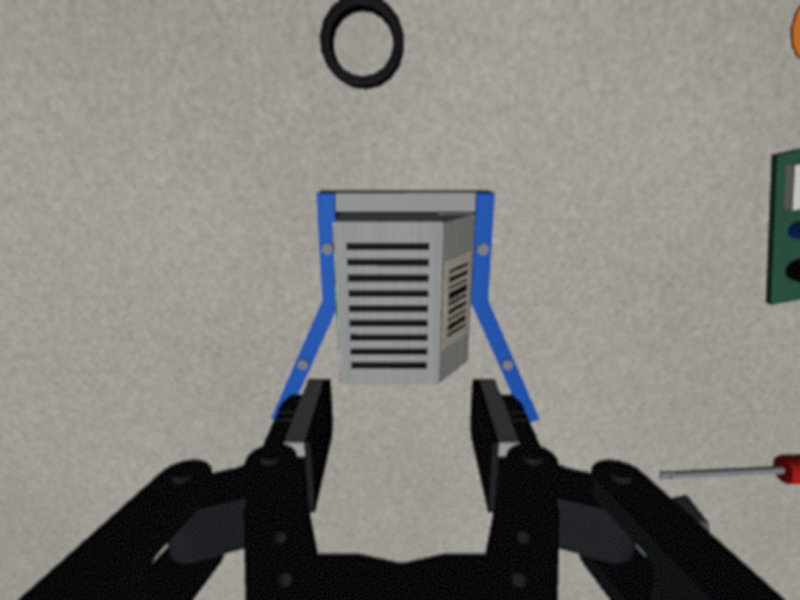

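View pics/w6c.png

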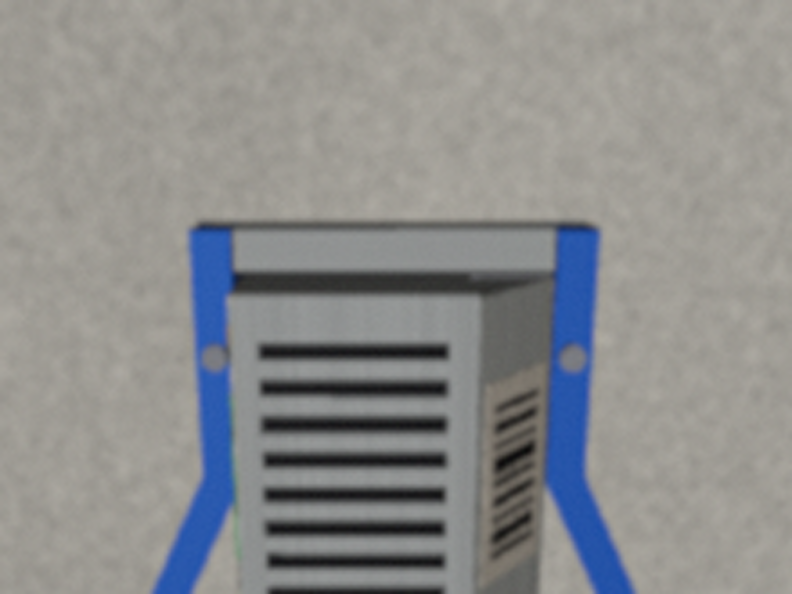

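```bash
python3 - <<'E'
from h import *
np.set_printoptions(precision=2,suppress=True)
f=np.load("pics/w6.npz"); c=camw(dict(eef_pos=f["pos"],eef_rot=f["rot"])); im=f["im"]
nuv=uncrop([(234,272),(554,272),(548,480)],150,60,3.6)
nP=[(-47,55,18),(47,55,18),(47,-10,22)]
n,r=fit([(c,nuv,nP)],[480,15,-.17]);print("nest",n,r.ravel())
muv=np.r_[uncrop([(230,293),(484,293),(553,282)],150,60,3.6),(np.array([(342,383),(439,383)])+.5)*.64-.5]
mP=[(-45,55,58),(21,55,58),(45,55,24),(-45,-55,58),(21,-55,58)]
m,r=fit([(c,muv,mP)],[480,15,-.17]);print("mod",m,r.ravel())
print(Rz(n[2]).T@np.r_[m[:2]-n[:2],0],m[2]-n[2])
crop(im,205,115,110,35,7,"pics/w6d.png")
print("tool y err", Rz(-.17).T@np.r_[m[:2]-[480,15.4],0])
E
```

```text
nest [479.27  14.93  -0.16] [-0.03  0.06  0.1  -0.77 -0.08  0.8 ]
mod [480.85  15.02  -0.17] [-0.24 -0.03 -0.08  0.06  1.3  -2.54 -0.65  0.59  0.1   0.76]
[1.55 0.35 0.  ] -0.010430710681638922
tool y err [ 0.9  -0.23  0.  ]
```

View pics/w6d.png

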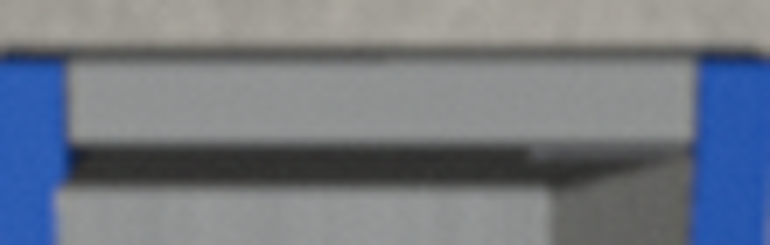

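The module is home. The fit puts it about 0.35 mm from home along y with yaw about −0.6°, and the front face meets the stop edge at crop row 145. Next, a close look at the wand.

```bash
python3 - <<'E'
from h import *
np.set_printoptions(precision=2,suppress=True)
ctrl.move_ptp((690,265,270),Rwand(-.125))
st,im,d=shot("wrist","w7"); print(st["t"],st["eef_pos"])
E
```

```text
14.2333 [690.   263.84 269.43]
```

View pics/w7.png

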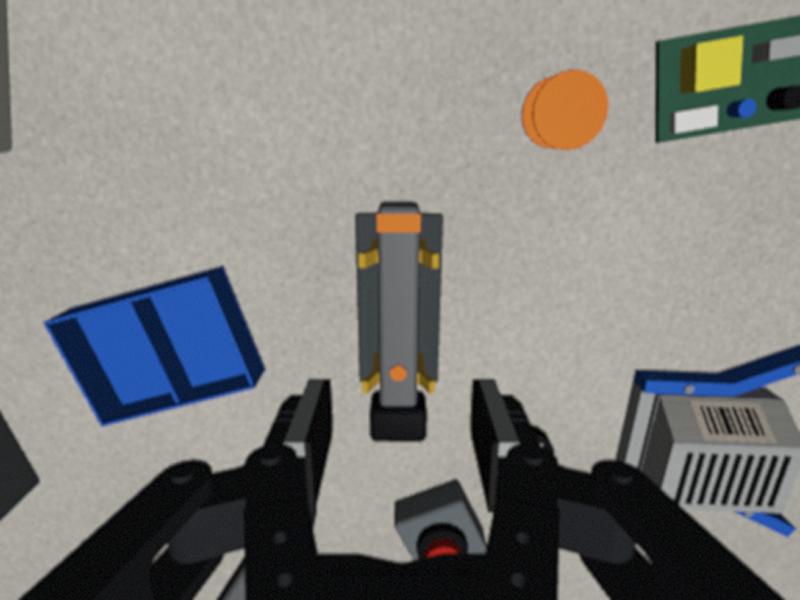

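```bash
python3 - <<'E'
from h import *
im=np.load("pics/w7.npz")["im"]; crop(im,205,120,100,170,3.5,"pics/w7c.png")
E
```

```text
(no output)
```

View pics/w7c.png

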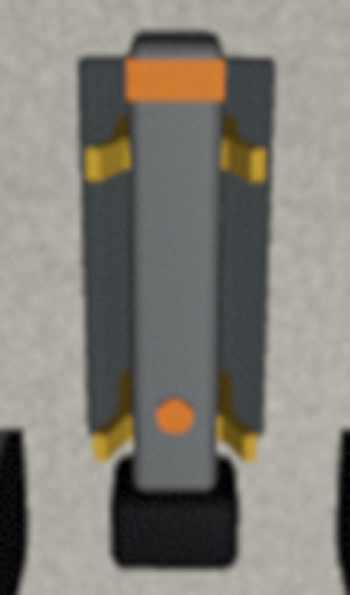

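```bash
python3 - <<'E'
from h import *
np.set_printoptions(precision=2,suppress=True)
f=np.load("pics/w7.npz"); c=camw(dict(eef_pos=f["pos"],eef_rot=f["rot"]))
u=lambda l: uncrop(l,205,120,3.5)
cr,r=fit([(c,u([(80,58),(273,60),(88,432),(263,432)]),[(75,35,8),(75,-35,8),(-75,35,8),(-75,-35,8)])],[640,270,-.12]);print("cradle",cr,r.ravel())
w,r=fit([(c,u([(135,488),(216,488),(134,100),(219,100)]),[(-65,14,73),(-65,-14,73),(70,14,73),(70,-14,73)])],[640,270,-.12]);print("wand",w,r.ravel())
for q in [(135,490),(176,568),(175,415),(126,58),(225,58),(126,101)]: print(q,Rz(cr[2]).T@(topl(c,u([q])[0],73 if q!=(176,568) else 76)-[cr[0],cr[1],0]))
ct=cam("top")
u=lambda l: uncrop(l,140,135,6)
print(fit([(ct,u([(293,114),(252,392),(165,97)]),[(75,-35,8),(-75,-35,8),(75,35,8)])],[640,270,-.12]))
E
```

```text
cradle [639.47 272.8   -0.13] [-0.97 -0.65  1.07 -0.95 -0.31  1.36  0.27  1.57]
wand [642.79 272.09  -0.13] [-0.39  2.5   0.39  2.58 -1.49 -1.04  1.5  -0.93]
(135, 490) [-59.04  13.2   73.  ]
(176, 568) [-87.52  -0.58  76.  ]
(175, 415) [-31.01  -0.06  73.  ]
(126, 58) [84.59 14.46 73.  ]
(225, 58) [ 84.73 -14.24  73.  ]
(126, 101) [72.   14.62 73.  ]
(array([641.63, 271.02,  -0.14]), array([[ 0.13,  0.06],
       [ 0.02, -0.01],
       [-0.14, -0.05]]))
```

```bash
cat >> h.py <<'E'
CR=np.array([640.5,272.,-.131]); MOD=np.array([480.6,15.2,-.17])
def aim(dist):
    a=np.radians(35); n=np.array([np.cos(a),0,np.sin(a)])
    R=Rz(MOD[2])@np.column_stack([n,[0,-1,0],[np.sin(a),0,-np.cos(a)]])
    o=np.array([MOD[0],MOD[1],0])+Rz(MOD[2])@(np.array([33,0,41])+n*(dist+95))
    return tuple(o-R@np.array([0,0,6.])),R
E
python3 - <<'E'
from h import *
np.set_printoptions(precision=2,suppress=True)
print(aim(70),ctrl.solve_ik(*aim(70)),ctrl.solve_ik(*aim(110)))
ctrl.move_ptp((CR[0],CR[1],130),Rwand(CR[2]))
ctrl.move_l((CR[0],CR[1],65),vel=120)
st=sensors.read_state(); print(st["eef_pos"],st["force"])
ctrl.gripper_to(20,50)
st,im,d=shot("wrist","w8"); print(st["t"],st["eef_pos"],st["force"],st["grip_width"])
E
```

```text
((np.float64(642.9441712626796), np.float64(-12.667484536796987), np.float64(140.55502426365655)), array([[ 0.81, -0.17,  0.57],
       [-0.14, -0.99, -0.1 ],
       [ 0.57,  0.  , -0.82]])) [-0.15  0.22  1.92 -0.03  0.39  1.62] [-0.15  0.24  1.83 -0.03  0.46  1.61]
[641.38 272.17  65.85] [-0.29  0.64  0.46]
15.9083 [641.8  272.32  66.83] [ 0.05 -0.28  3.24] 27.323090872774344
```

View pics/w8.png

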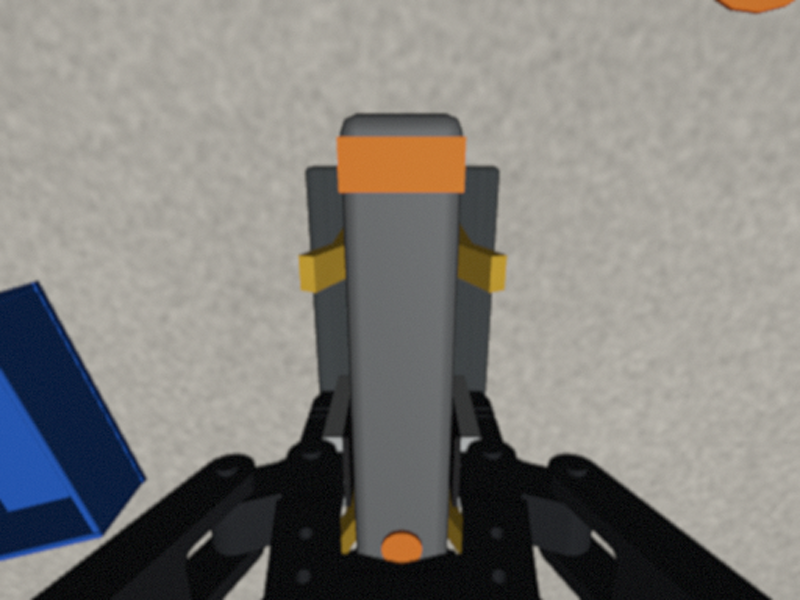

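Grip is good: the wand sits centred between the pads, 27.3 mm wide, with the saddles clear at (322,270) and (485,270). Lifting and aiming.

```bash
python3 - <<'E'
from h import *
np.set_printoptions(precision=2,suppress=True)
f=np.load("pics/w8.npz"); c=camw(dict(eef_pos=f["pos"],eef_rot=f["rot"]))
for q in [(338,136),(466,136)]: print(f["rot"].T@(topl(c,(np.array(q)+.5)*.64-.5,73)-f["pos"]))
ctrl.move_l((CR[0],CR[1],180),vel=120)
print(sensors.read_state()["grip_width"])
ctrl.move_ptp(*aim(115))
p,R=aim(70); ctrl.move_l(p,vel=60)
st=sensors.read_state(); print(st["t"],st["eef_pos"],p,st["grip_width"]); print(st["eef_rot"]-R)
shot("side","s9"); shot("top","t9"); shot("wrist","w9")
crop(np.load("pics/s9.npz")["im"],220,130,140,105,5.5,"pics/s9c.png"); crop(np.load("pics/t9.npz")["im"],180,150,140,105,5.5,"pics/t9c.png")
E
```

```text
[ 82.3  -14.26  -5.89]
[82.27 13.87 -5.92]
27.402793353114287
19.1 [643.55 -12.85 141.21] (np.float64(642.9441712626796), np.float64(-12.667484536796987), np.float64(140.55502426365655)) 27.3050586151204
[[-0. -0.  0.]
 [ 0.  0. -0.]
 [ 0. -0.  0.]]
```

View pics/s9c.png

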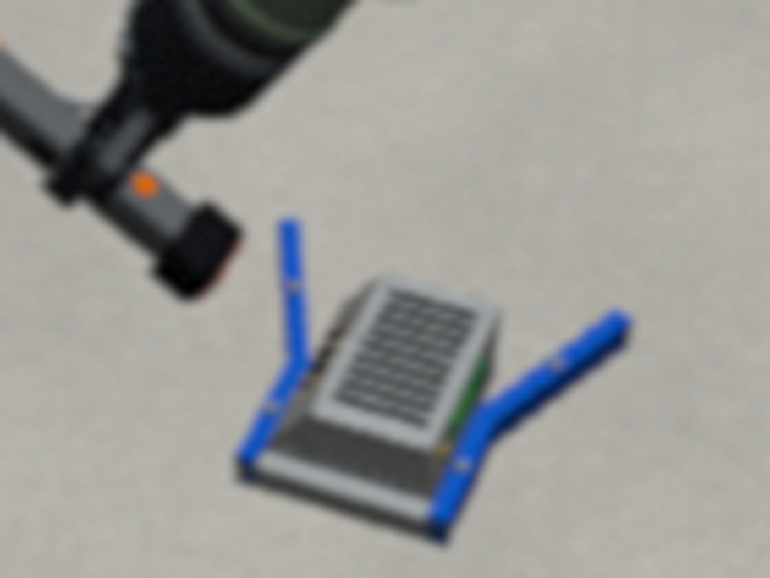

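View pics/t9c.png

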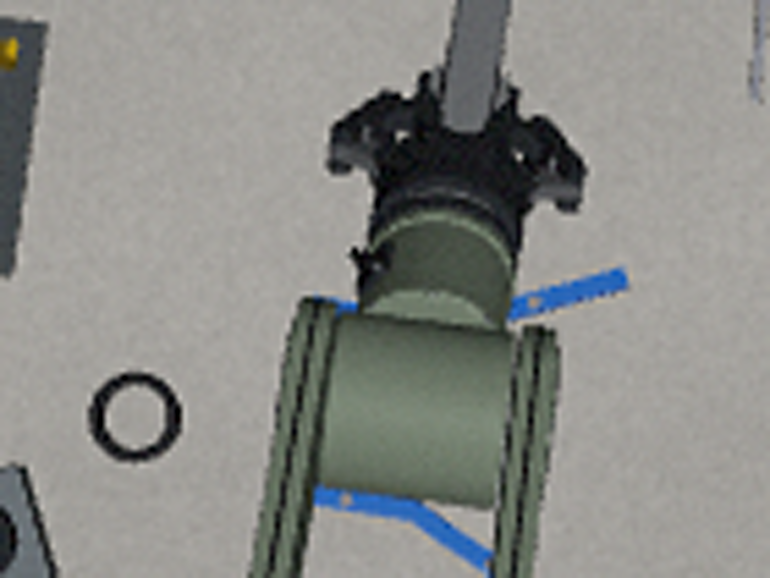

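View pics/w9.png

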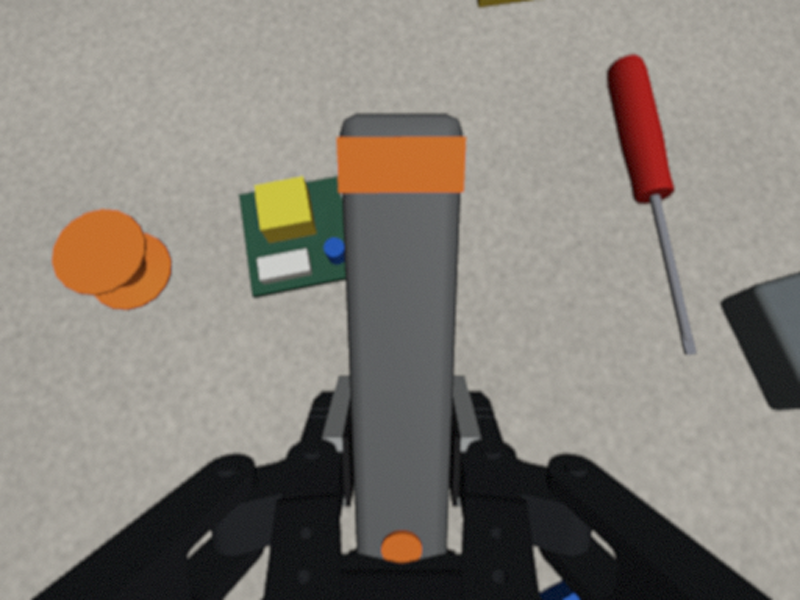

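In the wrist view the wand sits at exactly the same pixels as at grasp, so it hasn't slipped. The side view shows the red nose at crop (222,270), facing the shoulder. I'll check its predicted projection, then hold.

```bash
python3 - <<'E'
from h import *
np.set_printoptions(precision=1,suppress=True)
c=cam("side"); p,R=aim(70)
P=lambda l: np.array(p)+R@np.array(l,float)
tc=lambda X: (proj(c,X)[0]-[220,130]+.5)*5.5-.5
st=sensors.read_state()
print("head corners", [tc(P(l)) for l in [(-95,22,6-17),(-95,-22,6-17),(-95,22,6+17),(-95,-22,6+17),(-31,0,-8)]])
ctrl.hold(2.8)
s2=sensors.read_state(); print(s2["t"],s2["eef_pos"]-st["eef_pos"],s2["qvel"])
E
```

```text
head corners [array([258.7, 231.7]), array([225.7, 287.2]), array([225.4, 259.4]), array([192.4, 314.4]), array([144.6, 183.9])]
22.05 [-0.7  0.2 -0.7] [ 0. -0. -0.  0.  0.  0.]
```

```bash
python3 - <<'E'
from h import *
np.set_printoptions(precision=2,suppress=True)
ctrl.hold(1.0)
p,R=aim(115); ctrl.move_l(p,vel=80)
ctrl.move_ptp((CR[0],CR[1],180),Rwand(CR[2]))
ctrl.move_l((CR[0],CR[1],85),vel=120)
ctrl.hold(0.2)
print(sensors.read_state()["eef_pos"])
print(ctrl.move_l((CR[0],CR[1],66),vel=30,threshold=12))
st=sensors.read_state(); print(st["t"],st["eef_pos"],st["force"],st["grip_width"])
shot("wrist","w10")
E
```

```text
[641.34 272.27  86.44]
True
26.6583 [640.22 271.97  66.87] [-0.9   0.53  3.91] 27.02238822764218
```

View pics/w10.png

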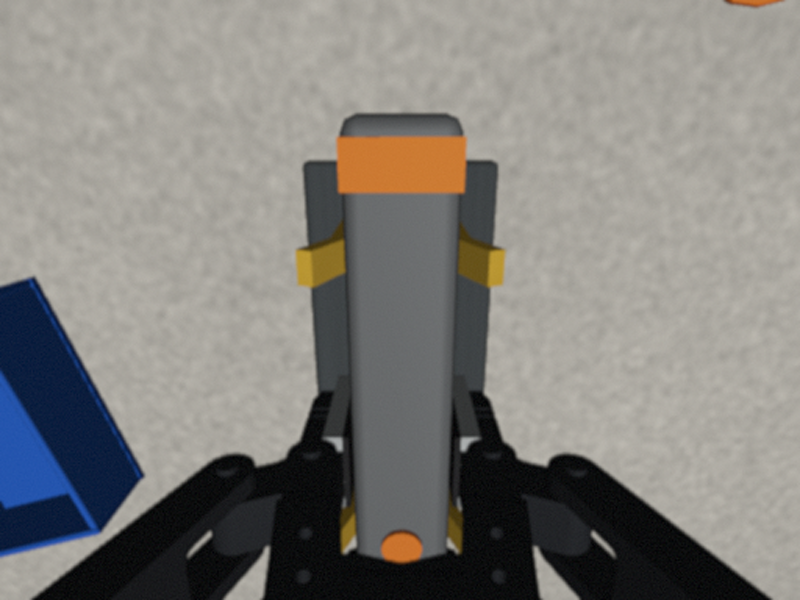

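Seated: 3.9 N contact at the same height as at grasp (66.9 mm). Releasing, then looking at the cradle and the green button.

```bash
python3 - <<'E'
from h import *
np.set_printoptions(precision=2,suppress=True)
f=np.load("pics/w1.npz"); c=camw(dict(eef_pos=f["pos"],eef_rot=f["rot"]))
print("green w1",topl(c,(np.array([655,441])+.5)*.64-.5,57))
ctrl.gripper_to(48)
ctrl.move_l((CR[0],CR[1],160),vel=150)
ctrl.move_ptp((690,265,270),Rwand(-.125))
shot("wrist","w11")
ctrl.gripper_to(0,40)
ctrl.move_ptp((661+30,-255,180),Rwand(0.0))
st,im,d=shot("wrist","w12"); print(st["t"],st["eef_pos"],st["grip_width"])
E
```

```text
green w1 [ 660.14 -255.4    57.  ]
30.85 [ 691.67 -253.64  180.4 ] 0.07958349457492855
```

View pics/w11.png

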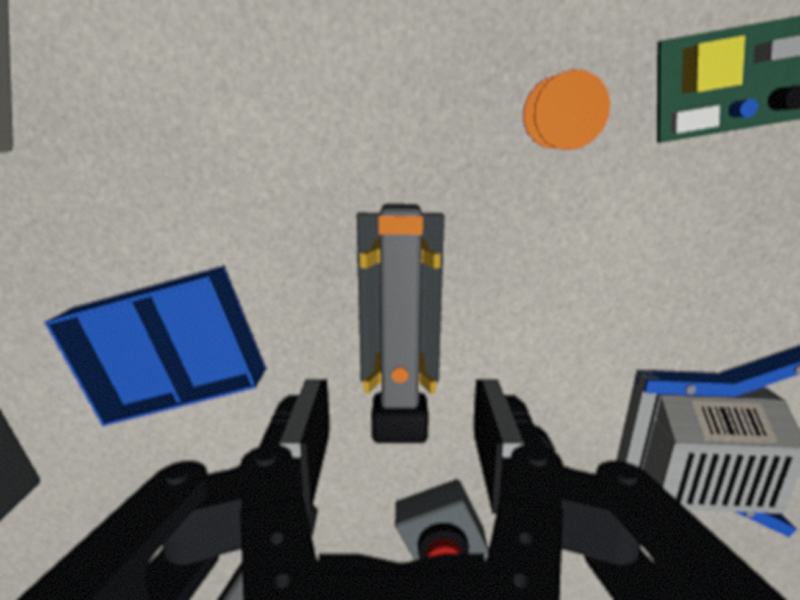

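View pics/w12.png

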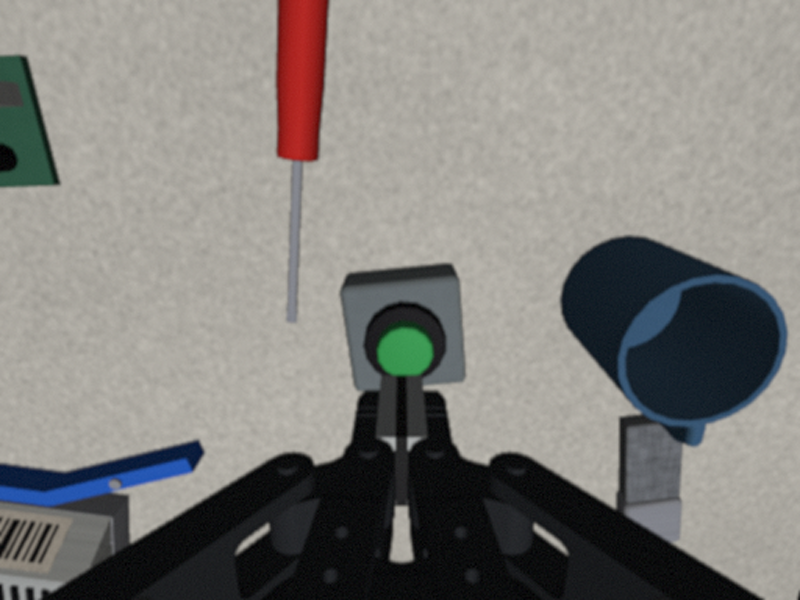

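The wand is back in the cradle at the same pixels as before ((400,310), within 2 px). The green button top is at (405,352), its console clear of the mug. Pressing it.

```bash
python3 - <<'E'
from h import *
np.set_printoptions(precision=2,suppress=True)
f=np.load("pics/w12.npz"); c=camw(dict(eef_pos=f["pos"],eef_rot=f["rot"]))
g=topl(c,(np.array([405,351])+.5)*.64-.5,57); print(g)
g=(g+[660.8,-255.2,57])/2; print(g)
R=Rwand(0.)
ctrl.move_ptp((g[0],g[1],95),R); ctrl.hold(.2)
f0=sensors.read_state()["force"]
hit=ctrl.move_l((g[0],g[1],70),vel=20,threshold=18)
st=sensors.read_state(); print(hit,st["t"],st["eef_pos"],st["force"]-f0)
ctrl.hold(.3); st=sensors.read_state(); print(st["eef_pos"],st["force"]-f0)
shot("side","s13"); shot("wrist","w13")
crop(np.load("pics/s13.npz")["im"],200,80,140,105,5.5,"pics/s13c.png")
E
```

```text
[ 661.36 -255.04   57.  ]
[ 661.08 -255.12   57.  ]
True 32.525 [ 660.96 -255.06   76.33] [-2.09  0.34  3.95]
[ 660.98 -255.09   76.15] [-0.84  0.53  4.57]
```

View pics/s13c.png

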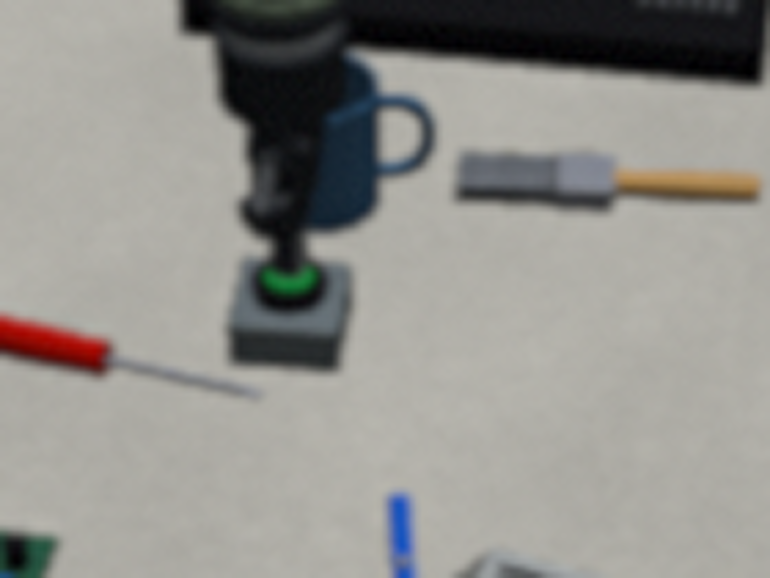

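View pics/w13.png

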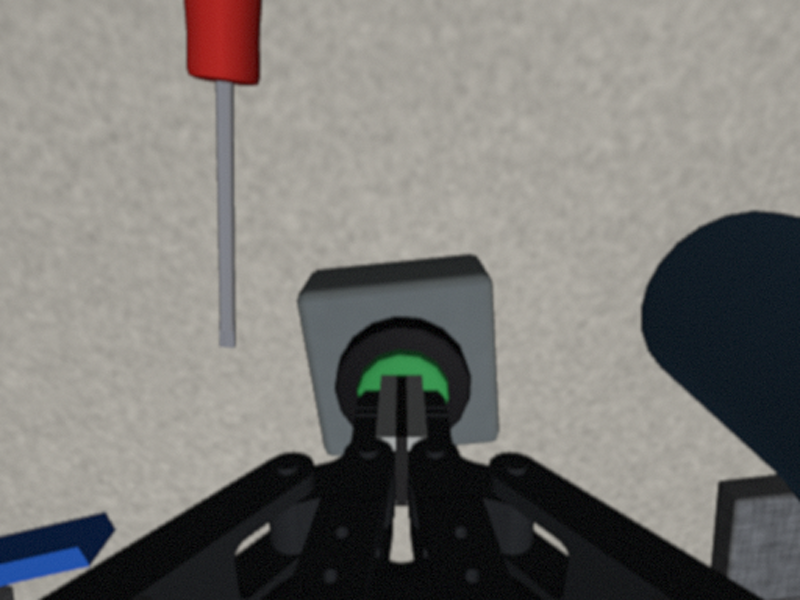

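It reached the bottom with a spike, but static force is only 4.6 N at about 5.9 mm of travel. I'll press a bit more firmly in small steps.

```bash
python3 - <<'E'
from h import *
np.set_printoptions(precision=2,suppress=True)
p0=sensors.read_state()["eef_pos"]; z=p0[2]
for i in range(6):
    z-=.6; ctrl.move_l((661.08,-255.12,z),vel=6,threshold=25); ctrl.hold(.15)
    st=sensors.read_state(); print(z,st["eef_pos"],st["force"])
    if st["force"][2]>11: break
ctrl.hold(.4); st=sensors.read_state(); print(st["t"],st["eef_pos"],st["force"])
E
```

```text
75.51786237513515 [ 661.01 -255.13   76.14] [-3.19  0.45  5.93]
74.91786237513516 [ 661.06 -255.13   76.1 ] [-3.71  1.68  8.58]
74.31786237513516 [ 661.08 -255.14   76.06] [-4.77  1.4  10.68]
73.71786237513517 [ 661.09 -255.17   76.04] [-5.38  2.02 11.24]
34.9833 [ 661.09 -255.15   76.01] [-4.89  1.99 11.64]
```

The tool stays at 76.0 mm while the force rises to 11.6 N, so the button is bottomed out. Retreating and doing a final check.

```bash
python3 - <<'E'
from h import *
ctrl.move_l((661.08,-255.12,180),vel=120)
ctrl.set_joints([-1.482,0.207,1.542,0,1.393,-0.15])
st,_,_=shot("top","t14"); shot("side","s14"); print(st["t"],st["force"])
E
```

```text
38.2 [ 0.189716   -0.04671326  0.5669937 ]
```

View pics/t14.png

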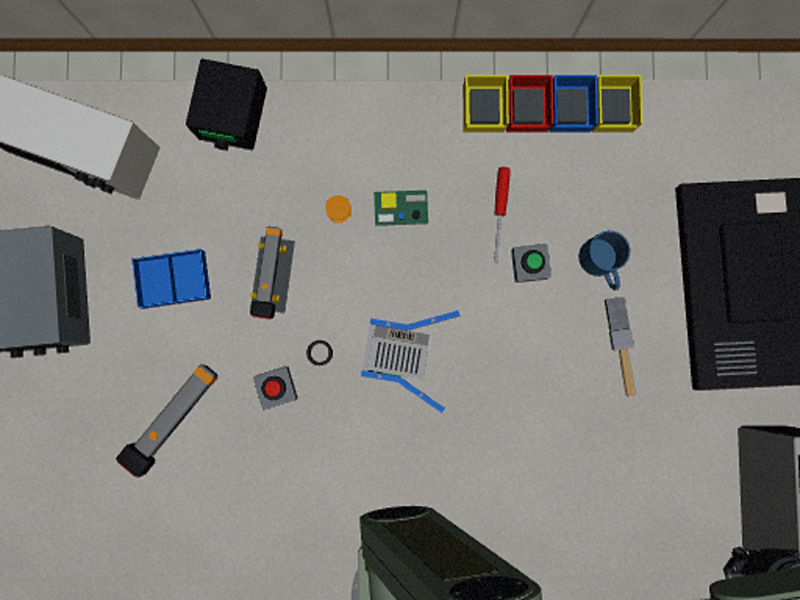

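View pics/s14.png

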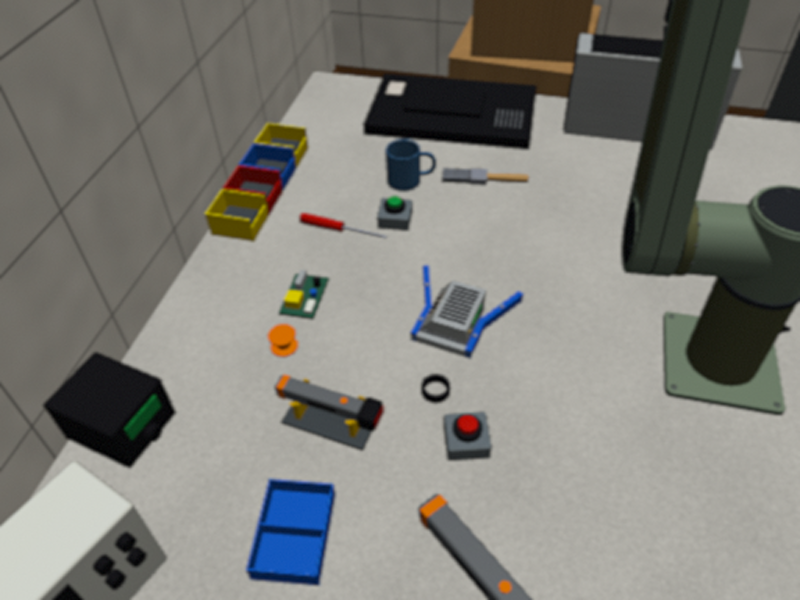

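The final views show the module home at (397,348), the wand in its cradle at (266,271), the other items where they were, and the arm clear. Handing in.

```bash
python3 -c "
from plant import ctrl
print(ctrl.finish_job())"
```

```text
the job is handed in; nothing more can be done
None
```

I finished all the steps in the order asked and handed the job in at about 38 s; no verdict was reported.

- **Module:** I pushed it along the bench between the rails until three force-limited pushes stopped at the same place. The last camera fit put it about 0.4 mm from home along the channel, 1.5 mm to one side and 0.6° turned. The sideways figure is within the 2 mm play and the fit's error.
- **Push reading that disagreed:** the tool stopped about 2.7 mm short of where I expected contact. The picture shows the module's front face meeting the stop, so I put this down to calibration error.
- **Scan:** I took the smaller wand, the one in the cradle, and held it still for about 3.8 s, with its nose 70 mm from the label along the label's normal by calculation. The dot on the barrel appeared in the side view where predicted; I couldn't measure the aim at the label directly.
- **Wand return:** it is back in the cradle, nose the same way, within about 2 px (about 2 mm) of where it was.
- **Green button:** pressed about 6 mm, with the position holding steady as the force rose to 11.6 N, then released.
- **Everything else:** the final top and side views show the red button and the other items where they started, with the arm clear of everything.

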